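Line up the bottles by size on the ledge

TASK

Stand the four screw-cap bottles (red, blue, brown and green) upright on the low wooden ledge, one in the middle of each of its four round felt pads, lined up in order of size: the smallest on the pad next to the green needle tin, the largest on the pad next to the tan sanding block. Leave the eraser and the black clip where they are.

Things in the scene. Friction and masses are not known exactly. Their poses are not given: they have to be found in the camera images.
- red_bottle: a small red bottle with a black cap and pale label, the smallest of the four, standing, 52 mm tall in all; round body 32 mm in diameter, straight up to a height of about 33 mm, then a shoulder; cap 21 mm in diameter, the top 9 mm. Grasp round the body from above. Origin on its axis at the underside; z up; yaw is of no importance
- blue_bottle: a small navy blue bottle with a white cap and pale label, the second smallest of the four, standing, 58 mm tall in all; round body 38 mm in diameter, straight up to a height of about 36 mm, then a shoulder; cap 25 mm in diameter, the top 10 mm. Grasp round the body from above. Origin on its axis at the underside; z up; yaw is of no importance
- brown_bottle: a small dark brown bottle with a black cap and pale label, the second largest of the four, standing, 62 mm tall in all; round body 42 mm in diameter, straight up to a height of about 38 mm, then a shoulder; cap 27 mm in diameter, the top 11 mm. Grasp round the body from above. Origin on its axis at the underside; z up; yaw is of no importance
- green_bottle: a small green bottle with a black cap and pale label, the largest of the four, standing, 74 mm tall in all; round body 48 mm in diameter, straight up to a height of about 46 mm, then a shoulder; cap 32 mm in diameter, the top 14 mm. Grasp round the body from above. Origin on its axis at the underside; z up; yaw is of no importance
- ledge: a low fixed wooden board, 76 mm (its x) by 300 mm (its y) and 12 mm high, with four flat, brass-rimmed grey felt pads of 52 mm diameter in a row on top, centred at x = 0, y = -112.5, -37.5, +37.5 and +112.5 mm in its frame. Origin at the centre of its underside, z up; pads 12 mm above it. It lies crosswise in front of the robot, turned by up to 0.3 rad
- needle_tin: a flat dark green tin, 75 mm (across the ledge) by 41 by 16 mm high, fixed on the bench just beyond one end of the ledge, 190 mm from the ledge's centre along its y: at either end, it changes from start to start. It marks the end for the smallest bottle. Origin at the centre of its underside, z up
- sanding_block: a tan sanding block, 86 mm (across the ledge) by 49 by 26 mm high, fixed on the bench just beyond the other end of the ledge, 190 mm from the ledge's centre. It marks the end for the largest bottle. Origin at the centre of its underside, z up
- eraser: a loose blue and white eraser, 19 by 42 by 12 mm high, lying on the bench to the left of the work; stays where it is. Origin at the centre of its underside
- black_clip: a loose black bulldog clip, 38 by 32 by 14 mm high, lying on the bench to the right of the work; stays where it is. Origin at the centre of its underside
Not all that is in view belongs to the job. Leave any pink or purple look-alike of the needle_tin alone.

How it is judged (in metres and radians):
At the end, for the whole second after the job is handed in: From the needle tin on: red, blue, brown, green bottle, one on each pad, each axis within 13 mm of its pad's centre along and across the ledge, underside 8 to 18 mm above the bench, upright to 0.12 rad, let go and at rest (0.02 m/s, 0.3 rad/s) (((y of needle_tin in the frame of ledge above 0 m and y of red_bottle in the frame of ledge between 0.0995 and 0.1255 m and y of blue_bottle in the frame of ledge between 0.0245 and 0.0505 m and y of brown_bottle in the frame of ledge between -0.0505 and -0.0245 m and y of green_bottle in the frame of ledge between -0.1255 and -0.0995 m) or (y of needle_tin in the frame of ledge below 0 m and y of red_bottle in the frame of ledge between -0.1255 and -0.0995 m and y of blue_bottle in the frame of ledge between -0.0505 and -0.0245 m and y of brown_bottle in the frame of ledge between 0.0245 and 0.0505 m and y of green_bottle in the frame of ledge between 0.0995 and 0.1255 m)) and x of red_bottle in the frame of ledge between -0.013 and 0.013 m and z of red_bottle in the frame of ledge between 0.008 and 0.018 m and angle between each of red_bottle, blue_bottle, brown_bottle, green_bottle's own z axis and vertical below 0.12 rad and linear speed of each of red_bottle, blue_bottle, brown_bottle, green_bottle below 0.02 m/s and angular speed of each of red_bottle, blue_bottle, brown_bottle, green_bottle below 0.3 rad/s and contact force between each of red_bottle, blue_bottle, brown_bottle, green_bottle and the fingers below 0.1 N and x of blue_bottle in the frame of ledge between -0.013 and 0.013 m and z of blue_bottle in the frame of ledge between 0.008 and 0.018 m and x of brown_bottle in the frame of ledge between -0.013 and 0.013 m and z of brown_bottle in the frame of ledge between 0.008 and 0.018 m and x of green_bottle in the frame of ledge between -0.013 and 0.013 m and z of green_bottle in the frame of ledge between 0.008 and 0.018 m); the robot touches nothing.
It fails at once if the eraser is shifted by more than 25 mm (distance of eraser from where it was at the start of the episode above 0.025 m).
It fails at once if the black clip is shifted by more than 25 mm (distance of black_clip from where it was at the start of the episode above 0.025 m).
It also fails if it takes over 96 s, if anything falls off the work surface, if the arm or the gripper's body presses on something with over 40 N, if the wrist force passes 120 N, or if a joint passes its speed limit or range.

ROBOT

A 7-joint arm with a two-finger parallel gripper is mounted at the origin on a cart in front of the work surface, level with it; the furniture and walls round the work are solid. World frame = base frame: x ahead of the robot, y to its left, z up, the work surface at z = 0. Lengths are in m, angles in degrees, forces in N, time in s.
With the tool pointing down it reaches from about 0.425 to 0.925 m from the base axis. Payload 6.8 kg.
Tool frame: the origin (TCP) lies midway between the tips of the shut fingers; the grasp point (between the pads) lies 19 mm behind it; z points along the fingers, y is the line along which they close (so a half turn about z gives the same grasp; the last joint's range is limited). The gripper opens to 88 mm and grips with 3 to 60 N. Pads are 20 mm wide; open, the fingers measure 115 mm over their backs; the gripper's body (75 mm by 178 mm) begins 61 mm behind the grasp point.
Start: joints at [-83.027, 27.33, 1.283, 89.118, -0.659, 63.558, -4.761], TCP at [0.154, 0.657, 0.223] pointing down, gripper open.
Joint ranges: [-169.35, 169.35], [-19.33, 120.38], [-80.79, 83.38], [13.8, 139.57], [-78.32, 258.32], [9.67, 109.79], [-169.56, 169.56]. Speed limits (degrees/s): [136.94, 136.94, 180, 180, 180, 180, 180].

INTERFACE

Orientations are given as [roll, pitch, yaw] about the fixed x, y, z axes, in that order (R = Rz(yaw) Ry(pitch) Rx(roll)).
In Python, from bench import arm gives the robot as it stands. The module is installed in compiled form; this text tells all that it offers.
- The arm moves only by the tool play_rows, never from a script. Its argument "targets" is a list of rows, each a list of 7 numbers: the turn, a rotation vector about the tool's x, y, z in rad, then the shift along the tool's x, y, z in cm, then the finger opening in cm, from 0 to 8.78. A call has 1 to 10 rows; each row shifts and turns the commanded pose from where the row before left it, along the tool's axes as they then stand; what a row does not reach is not made up. A row lasts 1/10 s, in which the tool goes at most 50 mm and 8.59 degrees, less where a joint would pass 70% of its speed; a pose out of reach is approached as far as the arm can. A call with a gripper value outside its range is refused whole. The fingers move at their own pace and stop on an object; "force" is the grip in N (left out, the last holds). Time passes only in rows, so rows that do not move let the fingers close. It gives the time, the measured TCP pose, the force, the opening and the grip force at its end, in the units of the state.
- arm.state(): the state, without advancing time (a new reading comes with each control period).
- arm.grab_frame(name): name is "scene" or "top" or "wrist"; returns a dict with "img" (420x560x3 uint8, red, green, blue), "depth" (420x560 float32, m along the optical axis (not along the pixel's ray), 0 where there is no reading), "vertical_fov" (degrees; the focal length in pixels is half the picture's height over the tangent of half this angle, whatever the lens; pixels are square), "cx", "cy" (the principal point, pixels), "k1" (the pictures are not rectified: a ray, as slopes to the right and down, at radius r is drawn at 1 + k1 r^2 times it, then the intrinsics apply), "extrinsics" (4x4, takes a point from camera to world coordinates); the wrist camera has in their place "mount" (4x4, takes a point from camera to tool coordinates, whose origin is the TCP and whose axes are the flange's). Camera axes: x right, y up, looking along -z (the intrinsics and any distortion apply to the point x, -y, -z); pixel columns grow to the right and rows downward; lengths in m; the calibration is good to about 2 mm. A picture is of the moment at which its call begins: read the wrist's pose just before it.
- arm.hand_in(): hands the job in; it is judged then, once.
The state is a dict: "time": time; "joints": joint angles; "qvel": joint speeds; "joint_efforts": joint torques, N m; "position": TCP position; "eef_rot": TCP orientation; "ft_force": force on the tool from outside, world axes, zero at the start; "ft_torque": the same for the moment, N m; "opening": opening from 0.0 (shut) to 1.0 (fully open); "gripper_force": force on a finger pad.
Only numpy, scipy, OpenCV 4.12 (cv2) and the standard library are available. Lean on these libraries where they do the work, as an engineer would, in place of code of your own. Each camera call takes 0.05 s, during which the arm holds its last target. There are 200 camera calls.

## Working session

There is one attempt and no reset: what is moved stays moved. The work goes in short steps, Python scripts to look and compute and a tool call to move; the robot and the scene stay as the last step left them, time stands still between calls to the robot, and variables do not carry over. Pictures are saved under pics/ and viewed, at most 14 in all, crops included, and the job is handed in when it is done.

Besides the shell and the picture viewer there is one more tool, called after "Emit:" by a JSON object that holds its "name" and its "arguments", one argument or row to a line. play_rows: Moves the arm, as the interface text tells. Its arguments: {"type":"object","properties":{"targets":{"type":"array"},"force":{"type":"number"}},"required":["targets"]}

```bash
mkdir -p pics; python3 - <<'E'
from bench import arm
import cv2,numpy as np
for n in("scene","top"):
    f=arm.grab_frame(n);cv2.imwrite(f"pics/{n}0.png",f["img"][...,::-1])
    np.savez(f"pics/{n}0.npz",**f)
    print(n,f["vertical_fov"],f["cx"],f["cy"],f["k1"],f["extrinsics"].round(3).tolist())
s=arm.state();print({k:s[k] for k in("time","position","eef_rot","opening")})
E
```

```text
scene 57.89995107917476 277.7698440176385 213.8227396387176 -0.03698693295089214 [[-0.483, 0.39, -0.784, -0.42], [-0.876, -0.189, 0.445, 0.542], [0.025, 0.901, 0.432, 0.557], [0.0, 0.0, 0.0, 1.0]]
top 55.16288606759391 287.0030993076583 206.07780836744018 0.004343573296517934 [[0.001, 0.992, -0.125, 0.342], [-1.0, 0.001, -0.003, 0.0], [-0.002, 0.125, 0.992, 1.349], [0.0, 0.0, 0.0, 1.0]]
{'time': 0.1, 'position': array([0.15360806, 0.65674062, 0.22179372]), 'eef_rot': array([-1.79906977e+02,  4.35876688e-03,  1.66836496e+02]), 'opening': 1.0005220686341978}
```

View pics/scene0.png

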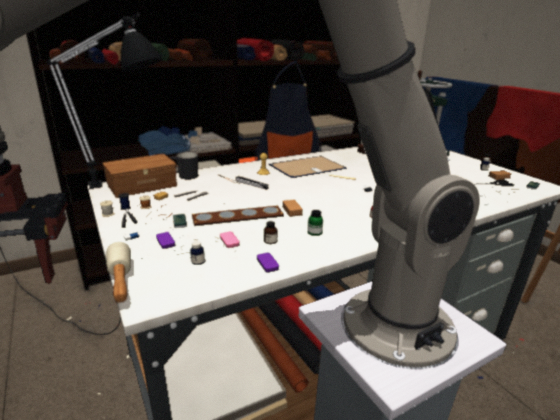

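View pics/top0.png

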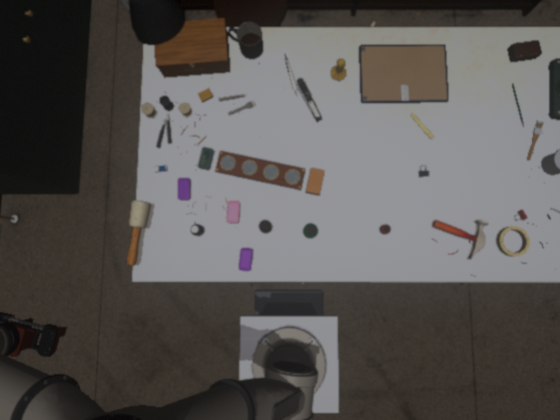

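The top view shows the ledge with its pads at about (228–292, 163–177). The dark green tin is at its left end (206,158) and the tan block at its right end (315,181). The bottles are blue with a white cap (197,230), brown (265,227), green (311,231) and red (385,229). The eraser is at (162,168) and the clip at (424,172). The pink and purple blocks at (233,212), (184,189) and (246,259) are look-alikes, so they stay put. I'll measure next and confirm in an enlarged crop.

```bash
cat > h.py <<'E'
import numpy as np,cv2
def ray(f,u,v):
    fl=210/np.tan(np.radians(float(f["vertical_fov"]))/2)
    d=np.array([(u-float(f["cx"]))/fl,(v-float(f["cy"]))/fl]);s=d.copy();k=float(f["k1"])
    for _ in range(10): s=d/(1+k*(s@s))
    E=f["extrinsics"] if "extrinsics" in f else f["E"]
    return E[:3,3],E[:3,:3]@np.array([s[0],-s[1],-1.])
def onz(f,u,v,z):
    o,d=ray(f,u,v);return (o+d*(z-o[2])/d[2])
def world(f,st):
    from scipy.spatial.transform import Rotation as R
    T=np.eye(4);T[:3,:3]=R.from_euler("xyz",st["eef_rot"],degrees=True).as_matrix();T[:3,3]=st["position"]
    f["E"]=T@f["mount"];return f
E
python3 - <<'E'
from h import *
f=dict(np.load("pics/top0.npz"));im=f["img"];D=f["depth"]
hsv=cv2.cvtColor(im,cv2.COLOR_RGB2HSV)
c=im[130:280,130:450];cv2.imwrite("pics/crop1.png",cv2.resize(c,None,fx=2.5,fy=2.5,interpolation=cv2.INTER_CUBIC)[...,::-1])
# ring/pad circles: low-saturation blobs inside the ledge
for n,(u,v) in dict(p1=(228,163),p2=(249,167),p3=(271,172),p4=(292,177)).items():
    w=hsv[v-11:v+12,u-11:u+12];m=(w[...,1]<75).astype(np.uint8)
    nn,l,st,ce=cv2.connectedComponentsWithStats(m);k=l[11,11];cu,cv_=ce[k]+[u-11,v-11]
    print(n,st[k,4],(cu,cv_),onz(f,cu,cv_,.012).round(4))
for n,(u,v,h) in dict(blue=(197,230,.058),brown=(265,227,.062),green=(311,231,.074),red=(385,229,.052),tin=(206,158,.016),block=(315,181,.026),eraser=(162,168,.012),clip=(424,172,.014)).items():
    # dark/colour blob vs white table
    w=hsv[v-16:v+17,u-16:u+17];m=((w[...,2]<110)|(w[...,1]>80)).astype(np.uint8)
    nn,l,st,ce=cv2.connectedComponentsWithStats(m);k=1+np.argmax(st[1:,4]);cu,cv_=ce[k]+[u-16,v-16]
    print(n,st[k],(cu.round(1),cv_.round(1)),onz(f,cu,cv_,h*.6).round(4),"depthmin",D[v-8:v+9,u-8:u+9].min())
E
```

```text
p1 182 (np.float64(227.54945054945054), np.float64(162.6153846153846)) [0.6596 0.2063 0.012 ]
p2 182 (np.float64(249.03846153846155), np.float64(167.0164835164835)) [0.6444 0.133  0.012 ]
p3 175 (np.float64(270.48571428571427), np.float64(171.72571428571428)) [0.6282 0.0601 0.012 ]
p4 186 (np.float64(292.36559139784947), np.float64(176.16666666666666)) [ 0.6129 -0.0141  0.012 ]
blue [11 10 13 12 90] (np.float64(199.0), np.float64(230.0)) [0.4287 0.2918 0.0348] depthmin 1.2881031
brown [ 10   9  14  13 145] (np.float64(265.2), np.float64(226.1)) [0.4416 0.0751 0.0372] depthmin 1.2833587
green [  8   8  15  15 181] (np.float64(310.1), np.float64(230.3)) [ 0.4275 -0.0711  0.0444] depthmin 0.0
red [10 12 12  9 85] (np.float64(384.5), np.float64(228.9)) [ 0.4335 -0.3159  0.0312] depthmin 1.2919627
tin [  8   5  17  23 277] (np.float64(205.8), np.float64(158.1)) [0.6759 0.2813 0.0096] depthmin 1.3567475
block [  7   3  18  27 337] (np.float64(314.7), np.float64(181.4)) [ 0.5944 -0.0893  0.0156] depthmin 1.3366754
eraser [13 14  8  6 37] (np.float64(162.1), np.float64(168.4)) [0.6405 0.4296 0.0072] depthmin 0.0
clip [11 13 10  8 61] (np.float64(423.3), np.float64(172.9)) [ 0.6251 -0.4582  0.0084] depthmin 1.3531153
```

View pics/crop1.png

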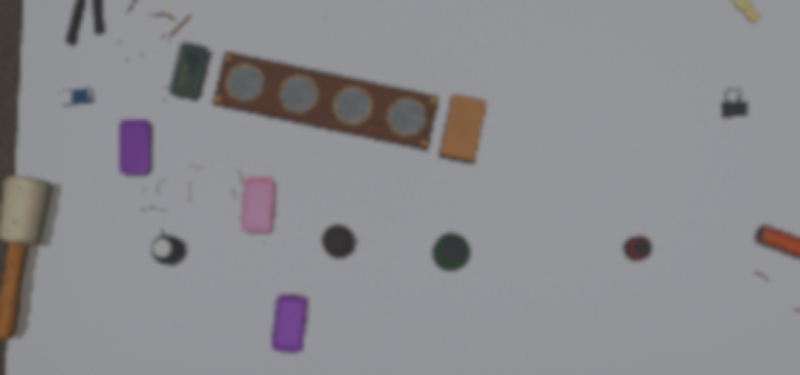

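The crop confirms the dark green tin at the left (+y) end of the ledge and the tan block at the right. The pads from the left are therefore red, blue, brown and green. I'll refine the bottle axes from the cap-top depth.

```bash
python3 - <<'E'
from h import *
f=dict(np.load("pics/top0.npz"));D=f["depth"]
for n,(u,v,h,r) in dict(blue=(197,230,.058,9),brown=(265,227,.062,9),green=(311,231,.074,10),red=(385,229,.052,8)).items():
    P=[];
    for a in range(u-r,u+r+1):
        for b in range(v-r,v+r+1):
            if D[b,a]>0:
                o,d=ray(f,a,b);P.append(np.r_[o+d*D[b,a],a,b])
    P=np.array(P);T=P[(P[:,2]>h-.008)]
    print(n,len(T),"z",np.median(T[:,2]).round(4) if len(T) else P[:,2].max(),"axis",((T.max(0)+T.min(0))/2).round(4)[:2],T.mean(0).round(4),"extent",np.ptp(T,0)[:2].round(4))
E
```

```text
blue 45 z 0.0571 axis [0.4307 0.3041] [4.304000e-01 3.035000e-01 5.710000e-02 1.938444e+02 2.290444e+02] extent [0.0201 0.0241]
brown 56 z 0.0614 axis [0.4417 0.0746] [4.418e-01 7.440e-02 6.130e-02 2.650e+02 2.255e+02] extent [0.0229 0.0255]
green 71 z 0.0737 axis [ 0.4284 -0.0725] [ 4.268000e-01 -7.260000e-02  7.370000e-02  3.110563e+02  2.299577e+02] extent [0.0291 0.0316]
red 34 z 0.0513 axis [ 0.4316 -0.3195] [ 4.323000e-01 -3.193000e-01  5.160000e-02  3.870882e+02  2.287941e+02] extent [0.0196 0.0189]
```

Emit:
{"name": "play_rows", "arguments": {
  "targets": [
    [0,0,0.141,0,0,0,8.78],
    [0,0,0.141,0,0,0,8.78],
    [0,0,0.141,0,0,0,8.78],
    [0,0,0.141,0,0,0,8.78],
    [0,0,0.141,0,0,0,8.78],
    [0,0,0.141,0,0,0,8.78],
    [0,0,0.141,0,0,0,8.78],
    [0,0,0.141,0,0,0,8.78],
    [0,0,0.141,0,0,0,8.78],
    [0,0,0.141,0,0,0,8.78]
  ]
}}

```text
time: 1.1
position: [0.1536, 0.657, 0.2221]
eef_rot: [-180.0, 0.1, 85.7]
ft_force: [-1.0, 0.1, 0.1]
opening: 0.997
gripper_force: 0.0
```

Emit:
{"name": "play_rows", "arguments": {
  "targets": [
    [0,0,0.14,0,0,0,8.78],
    [0,0,0,0,0,0,8.78]
  ],
  "force": 15
}}

```text
time: 1.3
position: [0.1535, 0.657, 0.2221]
eef_rot: [180.0, 0.1, 78.0]
ft_force: [-0.7, -1.4, -0.6]
opening: 0.998
gripper_force: 0.0
```

```bash
cat > g.py <<'E'
# python3 g.py x y z : shift in tool axes (cm) from the measured pose to the target, and its yaw error
import sys;from bench import arm;import numpy as np
from scipy.spatial.transform import Rotation as R
s=arm.state();r=R.from_euler("xyz",s["eef_rot"],degrees=True)
t=np.array(sys.argv[1:4],float)
print("t",s["time"],"pos",s["position"].round(4),"rot",s["eef_rot"].round(2),"shift cm",(r.inv().apply(t-s["position"])*100).round(2))
print("rotvec to yaw78",(r.inv()*R.from_euler("xyz",[180,0,78],degrees=True)).as_rotvec().round(4),"j",s["joints"].round(0),"op",s["opening"])
E
python3 g.py .4305 .3037 .14
```

```text
t 1.3 pos [0.1535 0.657  0.2221] rot [1.7998e+02 6.0000e-02 7.7970e+01] shift cm [-28.77  34.45   8.25]
rotvec to yaw78 [ 0.0004  0.001  -0.0006] j [-97.  28.  21.  90. -11.  63. -85.] op 0.998338272177838
```

Emit:
{"name": "play_rows", "arguments": {
  "targets": [
    [0,0,0,-2.4,2.87,0,8.78],
    [0,0,0,-2.4,2.87,0,8.78],
    [0,0,0,-2.4,2.87,0,8.78],
    [0,0,0,-2.4,2.87,0,8.78],
    [0,0,0,-2.4,2.87,0,8.78],
    [0,0,0,-2.4,2.87,0,8.78],
    [0,0,0,-2.4,2.87,0,8.78],
    [0,0,0,-2.4,2.87,0,8.78],
    [0,0,0,-2.4,2.87,0,8.78],
    [0,0,0,-2.4,2.87,0,8.78]
  ]
}}

```text
time: 2.3
position: [0.3854, 0.3615, 0.2227]
eef_rot: [180.0, -0.0, 78.3]
ft_force: [0.5, 0.5, 0.1]
opening: 1.003
gripper_force: 0.0
```

Emit:
{"name": "play_rows", "arguments": {
  "targets": [
    [0,0,0,-2.4,2.87,0,8.78],
    [0,0,0,-2.4,2.87,0,8.78],
    [0,0,0,0,0,0,8.78],
    [0,0,0,0,0,0,8.78]
  ]
}}

```text
time: 2.7
position: [0.4312, 0.3035, 0.2226]
eef_rot: [-180.0, -0.0, 78.1]
ft_force: [0.3, 0.8, 0.4]
opening: 1.004
gripper_force: 0.0
```

```bash
python3 g.py .4305 .3037 .006; python3 - <<'E'
from bench import arm
from h import *
s=arm.state();f=world(arm.grab_frame("wrist"),s);cv2.imwrite("pics/w1.png",f["img"][...,::-1]);np.savez("pics/w1.npz",**f)
E
```

```text
t 2.7 pos [0.4312 0.3035 0.2226] rot [-179.99   -0.     78.07] shift cm [ 0.   -0.06 21.66]
rotvec to yaw78 [-0.0002 -0.0001  0.0012] j [-67.  14.  30. 111.  -9.  57. -45.] op 1.003512967497377
```

View pics/w1.png

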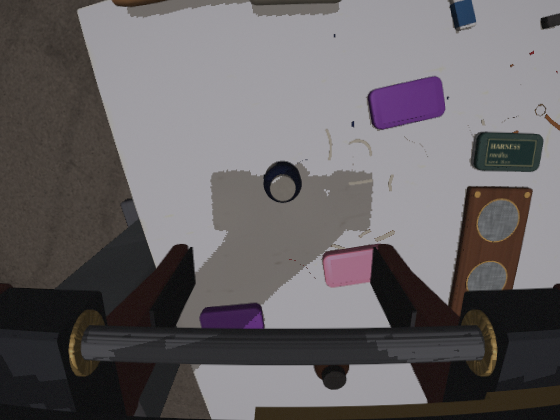

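The wrist view shows blue (cap at (283,188)) between the fingers' line, with nothing near the finger paths. Going down.

```bash
python3 - <<'E'
from h import *
f=dict(np.load("pics/w1.npz"))
print(onz(f,283,188,.058),onz(f,499,220,.012),onz(f,487,280,.012))
E
```

```text
[0.43309083 0.3032804  0.058     ] [0.66264045 0.20687149 0.012     ] [0.64599663 0.13344475 0.012     ]
```

Emit:
{"name": "play_rows", "arguments": {
  "targets": [
    [0,0,0,0,0,4,8.78],
    [0,0,0,0,0,4,8.78],
    [0,0,0,0,0,4,8.78],
    [0,0,0,0,0,0,8.78]
  ]
}}

```text
time: 3.15
position: [0.4267, 0.3034, 0.0983]
eef_rot: [-179.7, 0.4, 78.3]
ft_force: [-0.4, 0.4, 1.4]
opening: 1.0
gripper_force: 0.0
```

Emit:
{"name": "play_rows", "arguments": {
  "targets": [
    [0,0,0,0,0,3,8.78],
    [0,0,0,0,0,3,8.78],
    [0,0,0,0,0,2,8.78],
    [0,0,0,0,0,1.2,8.78],
    [0,0,0,0,0,0,8.78],
    [0,0,0,0,0,0,8.78]
  ]
}}

```text
time: 3.75
position: [0.4314, 0.3051, 0.0119]
eef_rot: [180.0, -0.1, 78.1]
ft_force: [-0.2, 0.3, -0.5]
opening: 1.0
gripper_force: 0.0
```

Emit:
{"name": "play_rows", "arguments": {
  "targets": [
    [0,0,0,0,0,0,3.4],
    [0,0,0,0,0,0,3.4],
    [0,0,0,0,0,0,3.4],
    [0,0,0,0,0,0,3.4],
    [0,0,0,0,0,0,3.4],
    [0,0,0,0,0,0,3.4],
    [0,0,0,0,0,0,3.4],
    [0,0,0,0,0,0,3.4],
    [0,0,0,0,0,0,3.4],
    [0,0,0,0,0,0,3.4]
  ],
  "force": 15
}}

```text
time: 4.75
position: [0.4309, 0.3041, 0.0106]
eef_rot: [-180.0, -0.0, 78.0]
ft_force: [-0.2, -0.5, 0.8]
opening: 0.423
gripper_force: 15.0
```

```bash
python3 g.py .645 .1332 .12
```

```text
t 4.75 pos [0.4309 0.3041 0.0106] rot [-180.     -0.     78.02] shift cm [-12.27  24.49 -10.94]
rotvec to yaw78 [-0.     -0.      0.0003] j [-59.  33.  21. 119. -22.  32. -34.] op 0.4230557066634062
```

Emit:
{"name": "play_rows", "arguments": {
  "targets": [
    [0,0,0,0,0,-2.5,3.4],
    [0,0,0,0,0,-4,3.4],
    [0,0,0,0,0,-4.4,3.4],
    [0,0,0,-1.75,3.5,0,3.4],
    [0,0,0,-1.75,3.5,0,3.4],
    [0,0,0,-1.75,3.5,0,3.4],
    [0,0,0,-1.75,3.5,0,3.4],
    [0,0,0,-1.75,3.5,0,3.4],
    [0,0,0,-1.75,3.5,0,3.4],
    [0,0,0,-1.77,3.5,0,3.4]
  ]
}}

```text
time: 5.75
position: [0.6458, 0.1322, 0.1192]
eef_rot: [-180.0, 0.0, 78.0]
ft_force: [0.2, 0.6, -0.9]
opening: 0.42
gripper_force: 15.0
```

Emit:
{"name": "play_rows", "arguments": {
  "targets": [
    [0,0,0,0,0,0,3.4],
    [0,0,0,0,0,0,3.4],
    [0,0,0,0,0,0,3.4],
    [0,0,0,0,0,0,3.4]
  ]
}}

```text
time: 6.15
position: [0.644, 0.1349, 0.1194]
eef_rot: [-179.9, -0.0, 78.2]
ft_force: [-0.7, -0.3, -1.2]
opening: 0.422
gripper_force: 15.0
```

```bash
python3 g.py .645 .1332 .0236
```

```text
t 6.15 pos [0.644  0.1349 0.1194] rot [-1.7993e+02 -3.0000e-02  7.8150e+01] shift cm [-0.15  0.15  9.58]
rotvec to yaw78 [-0.0013 -0.0005  0.0026] j [-37.  34.  28.  98. -19.  52. -13.] op 0.4220953363743939
```

Emit:
{"name": "play_rows", "arguments": {
  "targets": [
    [0,0,0,0,0.1,4,3.4],
    [0,0,0,0,0,3.5,3.4],
    [0,0,0,0,0,1.0,3.4],
    [0,0,0,0,0,0.5,3.4],
    [0,0,0,0,0,0.3,3.4],
    [0,0,0,0,0,0.2,3.4],
    [0,0,0,0,0,0,3.4],
    [0,0,0,0,0,0,3.4]
  ]
}}

```text
time: 6.95
position: [0.6467, 0.1331, 0.0256]
eef_rot: [179.9, -0.0, 78.0]
ft_force: [-0.3, 0.2, -1.4]
opening: 0.418
gripper_force: 15.0
```

```bash
python3 g.py .645 .1332 .0236
```

```text
t 6.95 pos [0.6467 0.1331 0.0256] rot [ 1.7993e+02 -4.0000e-02  7.8020e+01] shift cm [-0.03 -0.17  0.2 ]
rotvec to yaw78 [ 0.0013 -0.0008  0.0004] j [-34.  41.  24. 100. -23.  43. -10.] op 0.4176036736205551
```

Emit:
{"name": "play_rows", "arguments": {
  "targets": [
    [0,0,0,0,0,0.15,3.4],
    [0,0,0,0,0,0.1,3.4],
    [0,0,0,0,0,0,3.4],
    [0,0,0,0,0,0,3.4]
  ]
}}

```text
time: 7.35
position: [0.6464, 0.1331, 0.0227]
eef_rot: [180.0, -0.0, 78.0]
ft_force: [-1.2, -0.8, 3.9]
opening: 0.423
gripper_force: 15.0
```

Emit:
{"name": "play_rows", "arguments": {
  "targets": [
    [0,0,0,0,0,0.1,3.4],
    [0,0,0,0,0,0,3.4],
    [0,0,0,0,0,0,3.4]
  ]
}}

```text
time: 7.65
position: [0.6463, 0.1331, 0.0225]
eef_rot: [180.0, -0.1, 78.0]
ft_force: [-4.1, -0.2, 12.1]
opening: 0.422
gripper_force: 15.0
```

Emit:
{"name": "play_rows", "arguments": {
  "targets": [
    [0,0,0,0,0,-0.1,8.78],
    [0,0,0,0,0,0,8.78],
    [0,0,0,0,0,0,8.78],
    [0,0,0,0,0,0,8.78],
    [0,0,0,0,0,0,8.78],
    [0,0,0,0,0,-3,8.78],
    [0,0,0,0,0,-4,8.78],
    [0,0,0,0,0,-4,8.78],
    [0,0,0,0,0,0,8.78],
    [0,0,0,0,0,0,8.78]
  ]
}}

```text
time: 8.65
position: [0.6466, 0.1332, 0.1331]
eef_rot: [179.9, -0.1, 78.0]
ft_force: [-0.4, -0.3, 0.4]
opening: 0.998
gripper_force: 0.0
```

```bash
python3 g.py .4425 .0745 .134
```

```text
t 8.65 pos [0.6466 0.1332 0.1331] rot [ 1.7991e+02 -7.0000e-02  7.8030e+01] shift cm [ -9.98 -18.75  -0.14]
rotvec to yaw78 [ 0.0016 -0.0013  0.0005] j [-37.  33.  28.  97. -19.  54. -13.] op 0.9983891822164314
```

Emit:
{"name": "play_rows", "arguments": {
  "targets": [
    [0,0,0,-1.66,-3.12,0,8.78],
    [0,0,0,-1.66,-3.12,0,8.78],
    [0,0,0,-1.66,-3.13,0,8.78],
    [0,0,0,-1.66,-3.13,0,8.78],
    [0,0,0,-1.67,-3.13,0,8.78],
    [0,0,0,-1.67,-3.12,0,8.78],
    [0,0,0,0,0,0,8.78],
    [0,0,0,0,0,0,8.78],
    [0,0,0,0,0,0,8.78]
  ]
}}

```text
time: 9.55
position: [0.4427, 0.0747, 0.1319]
eef_rot: [180.0, 0.0, 78.1]
ft_force: [0.5, 0.9, 0.2]
opening: 1.003
gripper_force: 0.0
```

```bash
python3 g.py .4425 .0745 .011;  python3 - <<'E'
from bench import arm
from h import *
s=arm.state();f=world(arm.grab_frame("wrist"),s);cv2.imwrite("pics/w2.png",f["img"][...,::-1]);np.savez("pics/w2.npz",**f)
E
```

```text
t 9.55 pos [0.4427 0.0747 0.1319] rot [1.7998e+02 2.0000e-02 7.8050e+01] shift cm [-0.02 -0.02 12.09]
rotvec to yaw78 [0.0004 0.0003 0.0009] j [-45.  14.  32. 126. -11.  43. -18.] op 1.0031140665935807
```

View pics/w2.png

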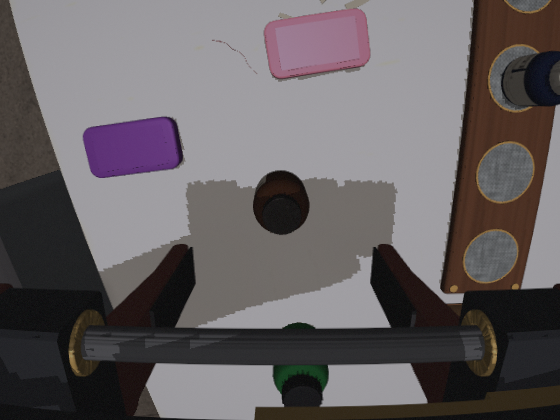

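Blue stands on the second pad at about (525,80), and brown (282,205) is centred between the fingers with a clear way down.

Emit:
{"name": "play_rows", "arguments": {
  "targets": [
    [0,0,0,0,0,4,8.78],
    [0,0,0,0,0,4,8.78],
    [0,0,0,0,0,2.5,8.78],
    [0,0,0,0,0,1.6,8.78],
    [0,0,0,0,0,0,8.78],
    [0,0,0,0,0,0,8.78]
  ]
}}

```text
time: 10.2
position: [0.4426, 0.0742, 0.011]
eef_rot: [-180.0, 0.0, 78.0]
ft_force: [-0.7, -0.3, -0.1]
opening: 1.001
gripper_force: 0.0
```

Emit:
{"name": "play_rows", "arguments": {
  "targets": [
    [0,0,0,0,0,0,3.8],
    [0,0,0,0,0,0,3.8],
    [0,0,0,0,0,0,3.8],
    [0,0,0,0,0,0,3.8],
    [0,0,0,0,0,0,3.8],
    [0,0,0,0,0,0,3.8],
    [0,0,0,0,0,0,3.8],
    [0,0,0,0,0,0,3.8],
    [0,0,0,0,0,0,3.8]
  ],
  "force": 15
}}

```text
time: 11.1
position: [0.4419, 0.0743, 0.0112]
eef_rot: [-180.0, -0.0, 78.0]
ft_force: [-1.3, -0.2, 4.8]
opening: 0.471
gripper_force: 15.0
```

```bash
python3 g.py .6295 .060 .134
```

```text
t 11.1 pos [0.4419 0.0743 0.0112] rot [-1.7999e+02 -1.0000e-02  7.8020e+01] shift cm [  2.49  18.65 -12.28]
rotvec to yaw78 [-0.0002 -0.0001  0.0004] j [-36.  28.  23. 129. -24.  26.  -6.] op 0.4710431931138315
```

Emit:
{"name": "play_rows", "arguments": {
  "targets": [
    [0,0,0,0,0,-3.3,3.8],
    [0,0,0,0,0,-4.5,3.8],
    [0,0,0,0,0,-4.5,3.8],
    [0,0,0,0.5,3.73,0,3.8],
    [0,0,0,0.5,3.73,0,3.8],
    [0,0,0,0.5,3.73,0,3.8],
    [0,0,0,0.5,3.73,0,3.8],
    [0,0,0,0.5,3.73,0,3.8]
  ]
}}

```text
time: 11.9
position: [0.6307, 0.06, 0.1336]
eef_rot: [-180.0, 0.0, 78.0]
ft_force: [0.1, -0.6, -0.6]
opening: 0.47
gripper_force: 14.9
```

Emit:
{"name": "play_rows", "arguments": {
  "targets": [
    [0,0,0,0,0,0,3.8],
    [0,0,0,0,0,0,3.8],
    [0,0,0,0,0,0,3.8],
    [0,0,0,0,0,0,3.8],
    [0,0,0,0,0,0,3.8]
  ]
}}

```text
time: 12.4
position: [0.6287, 0.0604, 0.1343]
eef_rot: [-180.0, -0.0, 78.0]
ft_force: [-0.6, 0.1, -1.6]
opening: 0.472
gripper_force: 14.9
```

```bash
python3 g.py .6295 .060 .0232
```

```text
t 12.4 pos [0.6287 0.0604 0.1343] rot [-1.7997e+02 -3.0000e-02  7.8040e+01] shift cm [-0.03  0.09 11.11]
rotvec to yaw78 [-0.0005 -0.0005  0.0008] j [-34.  32.  31. 102. -20.  53.  -6.] op 0.4723214860732395
```

Emit:
{"name": "play_rows", "arguments": {
  "targets": [
    [0,0,0,0,0,4,3.8],
    [0,0,0,0,0,4,3.8],
    [0,0,0,0,0,1.8,3.8],
    [0,0,0,0,0,0.6,3.8],
    [0,0,0,0,0,0.3,3.8],
    [0,0,0,0,0,0.2,3.8],
    [0,0,0,0,0,0,3.8],
    [0,0,0,0,0,0,3.8]
  ]
}}

```text
time: 13.2
position: [0.6303, 0.0602, 0.0262]
eef_rot: [179.9, -0.0, 78.0]
ft_force: [-0.8, 0.4, -1.0]
opening: 0.473
gripper_force: 14.9
```

Emit:
{"name": "play_rows", "arguments": {
  "targets": [
    [0,0,0,0,0,0.15,3.8],
    [0,0,0,0,0,0.1,3.8],
    [0,0,0,0,0,0,3.8],
    [0,0,0,0,0,0,3.8]
  ]
}}

```text
time: 13.6
position: [0.63, 0.0601, 0.0233]
eef_rot: [180.0, -0.0, 78.0]
ft_force: [-1.5, 0.1, 5.9]
opening: 0.473
gripper_force: 15.0
```

Brown has touched down, so I'll release it, rise and move to green.

Emit:
{"name": "play_rows", "arguments": {
  "targets": [
    [0,0,0,0,0,0,8.78],
    [0,0,0,0,0,0,8.78],
    [0,0,0,0,0,0,8.78],
    [0,0,0,0,0,0,8.78],
    [0,0,0,0,0,0,8.78],
    [0,0,0,0,0,-3,8.78],
    [0,0,0,0,0,-4.5,8.78],
    [0,0,0,0,0,-4.5,8.78],
    [0,0,0,0,0,0,8.78],
    [0,0,0,0,0,0,8.78]
  ]
}}

```text
time: 14.6
position: [0.6302, 0.0602, 0.1436]
eef_rot: [179.9, -0.1, 78.0]
ft_force: [-0.1, 0.7, -0.2]
opening: 0.996
gripper_force: 0.0
```

```bash
python3 g.py .4285 -.0725 .143
```

```text
t 14.6 pos [0.6302 0.0602 0.1436] rot [ 1.7989e+02 -7.0000e-02  7.8030e+01] shift cm [-1.717e+01 -1.698e+01  1.000e-02]
rotvec to yaw78 [ 0.0019 -0.0013  0.0006] j [-34.  31.  32. 101. -20.  53.  -6.] op 0.9960021551376441
```

Emit:
{"name": "play_rows", "arguments": {
  "targets": [
    [0,0,0,-2.45,-2.43,0,8.78],
    [0,0,0,-2.45,-2.43,0,8.78],
    [0,0,0,-2.45,-2.43,0,8.78],
    [0,0,0,-2.45,-2.43,0,8.78],
    [0,0,0,-2.45,-2.43,0,8.78],
    [0,0,0,-2.46,-2.42,0,8.78],
    [0,0,0,-2.46,-2.42,0,8.78],
    [0,0,0,0,0,0,8.78],
    [0,0,0,0,0,0,8.78],
    [0,0,0,0,0,0,8.78]
  ]
}}

```text
time: 15.6
position: [0.4283, -0.0721, 0.1422]
eef_rot: [-180.0, 0.0, 78.1]
ft_force: [-0.4, -0.5, 0.3]
opening: 1.003
gripper_force: 0.0
```

```bash
python3 g.py .4285 -.0725 .013
```

```text
t 15.6 pos [ 0.4283 -0.0721  0.1422] rot [-1.7998e+02  3.0000e-02  7.8090e+01] shift cm [-0.03  0.04 12.92]
rotvec to yaw78 [-0.0003  0.0005  0.0016] j [-32.  12.  38. 127. -11.  44.   2.] op 1.0029310864248524
```

Emit:
{"name": "play_rows", "arguments": {
  "targets": [
    [0,0,0,0,0,4,8.78],
    [0,0,0,0,0,4,8.78],
    [0,0,0,0,0,3.3,8.78],
    [0,0,0,0,0,1.6,8.78],
    [0,0,0,0,0,0,8.78],
    [0,0,0,0,0,0,8.78]
  ]
}}

```text
time: 16.2
position: [0.4282, -0.0725, 0.0135]
eef_rot: [-180.0, 0.0, 78.1]
ft_force: [-0.1, 0.0, 0.4]
opening: 0.996
gripper_force: 0.0
```

Emit:
{"name": "play_rows", "arguments": {
  "targets": [
    [0,0,0,0,0,0,4.4],
    [0,0,0,0,0,0,4.4],
    [0,0,0,0,0,0,4.4],
    [0,0,0,0,0,0,4.4],
    [0,0,0,0,0,0,4.4],
    [0,0,0,0,0,0,4.4],
    [0,0,0,0,0,0,4.4],
    [0,0,0,0,0,0,4.4],
    [0,0,0,0,0,0,4.4]
  ],
  "force": 18
}}

```text
time: 17.1
position: [0.4278, -0.0726, 0.0138]
eef_rot: [180.0, -0.0, 78.0]
ft_force: [-1.2, 0.7, 5.5]
opening: 0.546
gripper_force: 18.0
```

```bash
python3 g.py .614 -.0138 .143
```

```text
t 17.1 pos [ 0.4278 -0.0726  0.0138] rot [ 1.800e+02 -2.000e-02  7.802e+01] shift cm [  9.62  16.99 -12.91]
rotvec to yaw78 [ 0.0001 -0.0004  0.0003] j [-20.  28.  26. 131. -28.  26.  17.] op 0.5456049698951835
```

Emit:
{"name": "play_rows", "arguments": {
  "targets": [
    [0,0,0,0,0,-3.5,4.4],
    [0,0,0,0,0,-4.7,4.4],
    [0,0,0,0,0,-4.7,4.4],
    [0,0,0,1.92,3.4,0,4.4],
    [0,0,0,1.92,3.4,0,4.4],
    [0,0,0,1.92,3.4,0,4.4],
    [0,0,0,1.93,3.4,0,4.4],
    [0,0,0,1.93,3.39,0,4.4]
  ]
}}

```text
time: 17.9
position: [0.6148, -0.0131, 0.1421]
eef_rot: [-179.9, 0.0, 78.0]
ft_force: [0.2, -0.2, -1.6]
opening: 0.546
gripper_force: 18.0
```

Emit:
{"name": "play_rows", "arguments": {
  "targets": [
    [0,0,0,0,0,0,4.4],
    [0,0,0,0,0,0,4.4],
    [0,0,0,0,0,0,4.4],
    [0,0,0,0,0,0,4.4],
    [0,0,0,0,0,0,4.4]
  ]
}}

```text
time: 18.4
position: [0.6131, -0.0142, 0.1428]
eef_rot: [-180.0, -0.0, 78.0]
ft_force: [-0.6, 0.2, -1.5]
opening: 0.54
gripper_force: 18.0
```

```bash
python3 g.py .614 -.0138 .0258
```

```text
t 18.4 pos [ 0.6131 -0.0142  0.1428] rot [-1.7998e+02 -2.0000e-02  7.7980e+01] shift cm [ 0.06  0.08 11.7 ]
rotvec to yaw78 [-0.0003 -0.0003 -0.0004] j [-30.  30.  36. 104. -22.  53.   3.] op 0.5403281927719827
```

Emit:
{"name": "play_rows", "arguments": {
  "targets": [
    [0,0,0,0,0,4.5,4.4],
    [0,0,0,0,0,4.2,4.4],
    [0,0,0,0,0,1.8,4.4],
    [0,0,0,0,0,0.6,4.4],
    [0,0,0,0,0,0.3,4.4],
    [0,0,0,0,0,0.15,4.4],
    [0,0,0,0,0,0,4.4],
    [0,0,0,0,0,0,4.4]
  ]
}}

```text
time: 19.2
position: [0.6147, -0.0138, 0.0282]
eef_rot: [179.9, -0.0, 78.0]
ft_force: [0.5, 0.7, -2.0]
opening: 0.543
gripper_force: 18.0
```

Emit:
{"name": "play_rows", "arguments": {
  "targets": [
    [0,0,0,0,0,0.15,4.4],
    [0,0,0,0,0,0.1,4.4],
    [0,0,0,0,0,0,4.4],
    [0,0,0,0,0,0,4.4]
  ]
}}

```text
time: 19.6
position: [0.6144, -0.0137, 0.0259]
eef_rot: [180.0, -0.1, 78.0]
ft_force: [-2.5, 0.6, 8.1]
opening: 0.541
gripper_force: 18.0
```

Emit:
{"name": "play_rows", "arguments": {
  "targets": [
    [0,0,0,0,0,0,8.78],
    [0,0,0,0,0,0,8.78],
    [0,0,0,0,0,0,8.78],
    [0,0,0,0,0,0,8.78],
    [0,0,0,0,0,0,8.78],
    [0,0,0,0,0,-3,8.78],
    [0,0,0,0,0,-4.5,8.78],
    [0,0,0,0,0,-4.5,8.78],
    [0,0,0,0,0,0,8.78],
    [0,0,0,0,0,0,8.78]
  ]
}}

```text
time: 20.6
position: [0.6145, -0.0136, 0.1455]
eef_rot: [179.9, -0.1, 78.0]
ft_force: [-0.4, 0.2, -0.7]
opening: 1.005
gripper_force: 0.0
```

```bash
python3 g.py .433 -.3193 .146
```

```text
t 20.6 pos [ 0.6145 -0.0136  0.1455] rot [ 1.7989e+02 -6.0000e-02  7.8040e+01] shift cm [-33.67 -11.42  -0.11]
rotvec to yaw78 [ 0.002  -0.0011  0.0007] j [-31.  30.  36. 104. -22.  53.   3.] op 1.0054622433188818
```

Emit:
{"name": "play_rows", "arguments": {
  "targets": [
    [0,0,0,-3.37,-1.14,0,8.78],
    [0,0,0,-3.37,-1.14,0,8.78],
    [0,0,0,-3.37,-1.14,0,8.78],
    [0,0,0,-3.37,-1.14,0,8.78],
    [0,0,0,-3.37,-1.14,0,8.78],
    [0,0,0,-3.37,-1.14,0,8.78],
    [0,0,0,-3.37,-1.14,0,8.78],
    [0,0,0,-3.36,-1.14,0,8.78],
    [0,0,0,-3.36,-1.15,0,8.78],
    [0,0,0,-3.36,-1.15,0,8.78]
  ]
}}

```text
time: 21.6
position: [0.4305, -0.3198, 0.143]
eef_rot: [-179.8, -0.0, 78.0]
ft_force: [-0.2, -0.1, 0.0]
opening: 0.999
gripper_force: 0.0
```

Emit:
{"name": "play_rows", "arguments": {
  "targets": [
    [0,0,0,0,0,0,8.78],
    [0,0,0,0,0,0,8.78],
    [0,0,0,0,0,0,8.78],
    [0,0,0,0,0,0,8.78]
  ]
}}

```text
time: 22.0
position: [0.433, -0.318, 0.144]
eef_rot: [-179.9, -0.0, 78.2]
ft_force: [0.2, -0.6, -0.9]
opening: 1.002
gripper_force: 0.0
```

```bash
python3 g.py .433 -.3193 .006;  python3 - <<'E'
from bench import arm
from h import *
s=arm.state();f=world(arm.grab_frame("wrist"),s);cv2.imwrite("pics/w3.png",f["img"][...,::-1]);np.savez("pics/w3.npz",**f)
E
```

```text
t 22.0 pos [ 0.433 -0.318  0.144] rot [-1.7995e+02 -4.0000e-02  7.8160e+01] shift cm [-0.13  0.04 13.8 ]
rotvec to yaw78 [-0.0009 -0.0006  0.0029] j [ -1.  24.  39. 114. -20.  49.  37.] op 1.0016166806955715
```

View pics/w3.png

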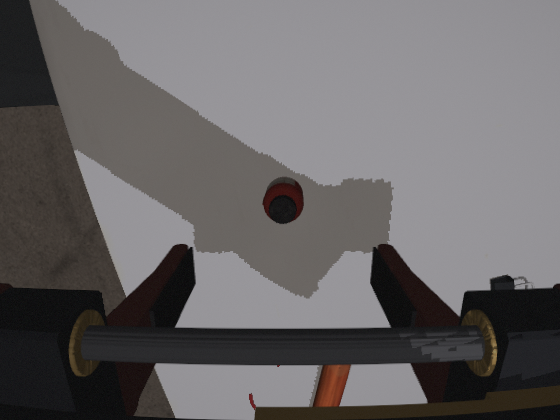

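Red (283,205) is centred. The clip (510,285) is well clear of the fingers.

Emit:
{"name": "play_rows", "arguments": {
  "targets": [
    [0,0,0,0,0,4,8.78],
    [0,0,0,0,0,4,8.78],
    [0,0,0,0,0,3.5,8.78],
    [0,0,0,0,0,1.5,8.78],
    [0,0,0,0,0,0.8,8.78],
    [0,0,0,0,0,0,8.78],
    [0,0,0,0,0,0,8.78]
  ]
}}

```text
time: 22.75
position: [0.4332, -0.3201, 0.0078]
eef_rot: [179.9, 0.0, 78.0]
ft_force: [-0.4, -1.1, 0.1]
opening: 0.997
gripper_force: 0.0
```

Emit:
{"name": "play_rows", "arguments": {
  "targets": [
    [0,0,0,0,0,0,2.8],
    [0,0,0,0,0,0,2.8],
    [0,0,0,0,0,0,2.8],
    [0,0,0,0,0,0,2.8],
    [0,0,0,0,0,0,2.8],
    [0,0,0,0,0,0,2.8],
    [0,0,0,0,0,0,2.8],
    [0,0,0,0,0,0,2.8],
    [0,0,0,0,0,0,2.8],
    [0,0,0,0,0,0,2.8]
  ],
  "force": 15
}}

```text
time: 23.75
position: [0.4324, -0.3195, 0.0066]
eef_rot: [180.0, 0.0, 78.0]
ft_force: [0.3, -0.5, -1.7]
opening: 0.353
gripper_force: 14.9
```

```bash
python3 g.py .661 .2066 .166
```

```text
t 23.75 pos [ 0.4324 -0.3195  0.0066] rot [180.     0.    78.02] shift cm [ 56.21  11.45 -15.94]
rotvec to yaw78 [0.0001 0.     0.0004] j [  7.  36.  29. 118. -31.  34.  46.] op 0.35285094004207374
```

Emit:
{"name": "play_rows", "arguments": {
  "targets": [
    [0,0,0,0,0,-3.9,2.8],
    [0,0,0,0,0,-4,2.8],
    [0,0,0,0,0,-4,2.8],
    [0,0,0,0,0,-4,2.8],
    [0,0,0,4.01,0.82,0,2.8],
    [0,0,0,4.01,0.82,0,2.8],
    [0,0,0,4.01,0.82,0,2.8],
    [0,0,0,4.01,0.82,0,2.8],
    [0,0,0,4.01,0.82,0,2.8],
    [0,0,0,4.01,0.82,0,2.8]
  ]
}}

```text
time: 24.75
position: [0.5305, -0.0927, 0.1656]
eef_rot: [-180.0, -0.0, 78.0]
ft_force: [0.4, 0.2, -0.7]
opening: 0.352
gripper_force: 14.9
```

Emit:
{"name": "play_rows", "arguments": {
  "targets": [
    [0,0,0,4.02,0.82,0,2.8],
    [0,0,0,4.02,0.82,0,2.8],
    [0,0,0,4.02,0.82,0,2.8],
    [0,0,0,4.02,0.82,0,2.8],
    [0,0,0,4.02,0.81,0,2.8],
    [0,0,0,4.02,0.81,0,2.8],
    [0,0,0,4.02,0.81,0,2.8],
    [0,0,0,4.0,0.81,0,2.8],
    [0,0,0,0,0,0,2.8],
    [0,0,0,0,0,0,2.8]
  ]
}}

```text
time: 25.75
position: [0.6604, 0.2075, 0.1648]
eef_rot: [-179.9, 0.1, 78.1]
ft_force: [-0.1, -1.0, -1.1]
opening: 0.356
gripper_force: 14.9
```

Emit:
{"name": "play_rows", "arguments": {
  "targets": [
    [0,0,0,0,0,0,2.8],
    [0,0,0,0,0,0,2.8],
    [0,0,0,0,0,0,2.8],
    [0,0,0,0,0,0,2.8]
  ]
}}

```text
time: 26.15
position: [0.6608, 0.2058, 0.1659]
eef_rot: [180.0, -0.0, 78.0]
ft_force: [-0.6, -0.4, -1.1]
opening: 0.355
gripper_force: 14.9
```

```bash
python3 g.py .661 .2066 .0186
```

```text
t 26.15 pos [0.6608 0.2058 0.1659] rot [ 1.800e+02 -1.000e-02  7.796e+01] shift cm [ 0.08 -0.   14.73]
rotvec to yaw78 [ 0.     -0.0002 -0.0007] j [-45.  36.  34.  91. -22.  60. -17.] op 0.3550009147661172
```

Emit:
{"name": "play_rows", "arguments": {
  "targets": [
    [0,0,0,0,0,4.5,2.8],
    [0,0,0,0,0,4.5,2.8],
    [0,0,0,0,0,3.2,2.8],
    [0,0,0,0,0,1.6,2.8],
    [0,0,0,0,0,0.5,2.8],
    [0,0,0,0,0,0.3,2.8],
    [0,0,0,0,0,0,2.8],
    [0,0,0,0,0,0,2.8]
  ]
}}

```text
time: 26.95
position: [0.662, 0.2068, 0.0214]
eef_rot: [179.9, -0.1, 78.0]
ft_force: [-0.3, 0.2, 0.2]
opening: 0.354
gripper_force: 14.9
```

Emit:
{"name": "play_rows", "arguments": {
  "targets": [
    [0,0,0,0,0,0.15,2.8],
    [0,0,0,0,0,0.1,2.8],
    [0,0,0,0,0,0,2.8],
    [0,0,0,0,0,0,2.8]
  ]
}}

```text
time: 27.35
position: [0.6617, 0.2068, 0.0185]
eef_rot: [179.9, -0.1, 78.0]
ft_force: [-2.0, 0.4, 5.4]
opening: 0.356
gripper_force: 15.0
```

Touched down. I'll release it, rise and back off towards the robot so the top camera has a clear view.

Emit:
{"name": "play_rows", "arguments": {
  "targets": [
    [0,0,0,0,0,0,8.78],
    [0,0,0,0,0,0,8.78],
    [0,0,0,0,0,0,8.78],
    [0,0,0,0,0,0,8.78],
    [0,0,0,0,0,0,8.78],
    [0,0,0,0,0,0,8.78],
    [0,0,0,0,0,-3,8.78],
    [0,0,0,0,0,-4.5,8.78],
    [0,0,0,0,0,-4.5,8.78],
    [0,0,0,0,0,-4.5,8.78]
  ]
}}

```text
time: 28.35
position: [0.6606, 0.2063, 0.1837]
eef_rot: [-180.0, 0.0, 78.0]
ft_force: [0.8, 0.9, -0.1]
opening: 1.0
gripper_force: 0.0
```

Emit:
{"name": "play_rows", "arguments": {
  "targets": [
    [0,0,0,4,-1.5,0,8.78],
    [0,0,0,4,-1.5,0,8.78],
    [0,0,0,4,-1.5,0,8.78],
    [0,0,0,4,-1.5,0,8.78],
    [0,0,0,4,-1.5,0,8.78],
    [0,0,0,4,-1.5,0,8.78],
    [0,0,0,0,0,0,8.78],
    [0,0,0,0,0,0,8.78],
    [0,0,0,0,0,0,8.78],
    [0,0,0,0,0,0,8.78]
  ]
}}

```text
time: 29.35
position: [0.6237, 0.4577, 0.1824]
eef_rot: [180.0, 0.0, 77.9]
ft_force: [0.2, -0.2, 0.2]
opening: 1.001
gripper_force: 0.0
```

```bash
python3 - <<'E'
from bench import arm
from h import *
f=arm.grab_frame("top");D=f["depth"];np.savez("pics/top1.npz",**f)
cv2.imwrite("pics/crop2.png",cv2.resize(f["img"][120:280,130:450],None,fx=2.5,fy=2.5,interpolation=cv2.INTER_CUBIC)[...,::-1])
P=np.array([np.array(ray(f,a,b)[0])+ray(f,a,b)[1]*D[b,a] for a in range(200,320) for b in range(130,200) if D[b,a]>0])
O=np.array([.6371,.0965]);yd=np.array([.2095,.9778]);xd=np.array([.9778,-.2095])
for n,y,h in(("red",.1125,.052),("blue",.0375,.058),("brown",-.0375,.062),("green",-.1125,.074)):
    q=P[:,:2]-O;m=(np.hypot(q@xd,q@yd-y)<.03)&(P[:,2]>h+.012-.007)&(P[:,2]<.1)
    T=np.c_[q@xd,q@yd-y][m];print(n,m.sum(),"ledge err mm",((T.max(0)+T.min(0))*500).round(1),"z",np.median(P[m,2]).round(4))
E
```

```text
red 34 ledge err mm [-1.8  2. ] z 0.0629
blue 49 ledge err mm [-0.1 -1.6] z 0.0694
brown 55 ledge err mm [0.2 0.8] z 0.0741
green 81 ledge err mm [ 0.5 -0.6] z 0.0861
```

View pics/crop2.png

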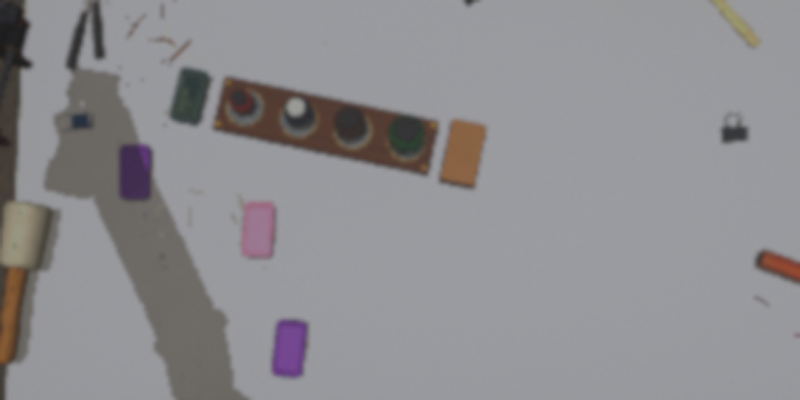

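From the tin the crop shows red (242,102), blue (297,110), brown (350,126) and green (407,135). Each is upright and within about 2 mm of its pad centre, and the eraser and clip haven't moved.

```bash
python3 -c "
from bench import arm;print(arm.hand_in())"
```

```text
the job is handed in; nothing more can be done
None
```

I handed the job in at about 29 s: red, blue, brown and green stand upright in that order from the needle tin, each measured within about 2 mm of its pad centre, and the eraser and clip show no movement in the final picture; `hand_in()` gave no verdict.

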